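Put the pencil microphone away in its drawer

TASK

Lay the slim chrome pencil microphone lengthwise in the two rubber V cradles of the shallow wooden drawer tray and let go of it. Then slide the tray, end without the pull first, into the covered bay of the wooden shelf unit until it is fully home, its front flush with the mouth of the bay, with the microphone still in its cradles. Leave the other things where they are.

Things in the scene. Friction and masses are not known exactly. Their poses are not given: they have to be found in the camera images.
- mic_center (a point): middle of the loose pencil microphone's axis: a straight chrome rod 21 mm thick, 130 mm long, dark grille near one end, about 0.14 kg. Its y axis runs along the rod, grille to +y; either way round in the tray is fine. It starts level, axis 40 mm above the table, on the notched pucks of rest_a, its middle free for the fingers.
- rest_a: fixed rest on which the pencil microphone starts: two grey rubber pucks, 42 mm across, with V notches, centred 44 mm either side of the middle along y, on a steel strip 4 mm high; 46 mm are free between the pucks. Origin at its middle, at table height.
- tray_cradle (a point): point of the tray where the middle of the seated microphone's axis belongs: over the tray's middle, 40 mm above its underside; z up, y along the tray to its pull end, x across. Two rubber V cradles, 16 mm long in y, stand 40 mm either side of it, open upwards, 34 mm wide and 44 mm high at their tips; 64 mm are free between them. The seated microphone's top is 51 mm above the table.
- tray: the loose shallow wooden drawer tray, lying on the table, on which it slides: 160 mm long (y) by 120 mm wide (x), floor and walls 5 mm thick, walls only 18 mm high, about 0.4 kg, brass pull at its +y end. Origin under its middle; same axes as tray_cradle.
- tray_pull (a point): grasp point of the tray's brass pull, an upright fin 12 mm thick (x), 46 mm long (y), top 61 mm above the table, 12 mm clear of the tray's front wall and joined to it by a low bracket (19 mm high). This point is the fin's middle, 45 mm above the table, 115 mm from the tray's middle along +y (35 mm in front of the tray's front). Axes as tray_cradle.
- bay_mouth (a point): middle of the bay's mouth (the roof's edge, with a brass strip), at table height; y points straight out of the mouth, z up, x across. The bay runs 160 mm in (to -y) to a solid stop and is 126 mm wide, 3 mm more than the tray on each side. Fully home, the tray's middle is at y = -80 mm, its front flush with the roof's edge and the pull outside (its point at y = +35 mm).
- bay: the fixed wooden shelf unit with the covered bay: no floor but the table, roof underside 62 mm and top 76 mm above the table, side walls and stop 16 mm thick. Two guide cheeks 40 mm high flare out at 25 degrees from the side walls to 40 mm in front of the mouth. Origin and axes as bay_mouth.
- stub_mic: bystander: the other microphone, thick, black, 36 mm in diameter and 110 mm long, lying on a like pair of pucks; origin at its middle, 40 mm above the table.
- shock_mount: bystander: silver aluminium shock mount, an upright ring of 94 mm on a round foot of 68 mm, 125 mm high; origin under the foot's centre.
- pop_ring: bystander: black steel pop-filter ring lying flat, 150 mm across, 12 mm high, with a clamp block of 34 mm at its +x side; origin under the ring's centre.
- puck_1: bystander: loose grey rubber puck, 60 mm across, 25 mm high; origin under its centre.
- puck_2: bystander: loose grey rubber puck like puck_1, farther to the left; origin under its centre.
Mind the look-alikes: they are no part of the job. What is meant by the part that bears mic_center is not purple or red, and is the larger of those in its own colour.

How it is judged:
By the outcome, as a careful person would: the job done as asked, in the order asked, and still so for the second after the job is handed in, with the robot touching nothing.
It also fails if it takes over 61 s, if anything falls off the work surface, if the arm or the gripper's body presses on something with over 40 N, if the wrist force passes 120 N, or if a joint passes its speed limit or range.

ROBOT

A 7-joint arm with a two-finger parallel gripper is mounted at the origin on the work surface. World frame = base frame: x ahead of the robot, y to its left, z up, the work surface at z = 0. Lengths are in m, angles in rad, forces in N, time in s.
With the tool pointing down it reaches from about 0.35 to 0.9 m from the base axis. Payload 8.1 kg.
Tool frame: the origin (TCP) lies midway between the tips of the shut fingers; the grasp point (between the pads) lies 19 mm behind it (arm.hold_point_z is the distance from the TCP to the grasp point, in m); z points along the fingers, y is the direction in which the jaws open and shut (so a half turn about z gives the same grasp; the last joint's range is limited). The gripper opens to 92 mm and grips with 3 to 60 N. Pads are 19 mm wide; open, the fingers measure 130 mm over their backs; the gripper's body (75 mm by 190 mm) begins 47 mm behind the grasp point.
Start: joints at [-1.42, 0.434, 0.025, 1.573, -0.012, 1.134, -0.075], TCP at [0.157, 0.605, 0.227] pointing down, gripper open.
Joint ranges: [-2.62, 2.62], [-0.44, 2.09], [-1.27, 1.32], [0.08, 2.57], [-1.32, 4.46], [0.12, 2], [-2.74, 2.74]. Speed limits (rad/s): [2.22, 2.22, 3.01, 3.01, 3.14, 3.14, 3.14].

INTERFACE

Orientations are given as a rotation vector (axis times angle).
In Python, from cell import arm gives the robot as it stands.
- The arm moves only by the shell command python3 -m pendant 'ROWS' [FORCE]. ROWS is JSON, a list of rows, each a list of 3 entries, a list of its own where there are three numbers: the shift along the tool's x, y, z in m, then the turn, a rotation vector about the tool's x, y, z in degrees, then the finger opening in m, from 0 to 0.0918. A call has 1 to 10 rows; each row shifts and turns the commanded pose from where the row before left it, along the tool's axes as they then stand; what a row does not reach is not made up. A row lasts 1/8 s, in which the tool goes at most 62.5 mm and 10.7 degrees, less where a joint would pass 70% of its speed; a pose out of reach is approached as far as the arm can. A call with a gripper value outside its range is refused whole. The fingers move at their own pace and stop on an object; FORCE is the grip in N (left out, the last holds). Time passes only in rows, so rows that do not move let the fingers close. It gives the time, the measured TCP pose, the force and the opening at its end, in the units of the state.
- arm.observe(): the state, without advancing time (a new reading comes with each control period).
- arm.get_image(name): name is "scene" or "top" or "wrist"; returns (picture, depth): 420x560x3 uint8, red, green, blue; 420x560 float32, m along the optical axis (not along the pixel's ray), 0 where there is no reading.
- arm.camera_params(name): a dict with "fovy" (degrees; the focal length in pixels is half the picture's height over the tangent of half this angle, whatever the lens; pixels are square), "cx", "cy" (the principal point, pixels), "rvec" (rotation vector, rad) and "tvec" (3), from world to camera coordinates, as OpenCV has them; the wrist camera has in their place "mount" (4x4, takes a point from camera to tool coordinates, whose origin is the TCP and whose axes are the flange's). Camera axes: x right, y down, z forward; pixel columns grow to the right and rows downward; lengths in m; the calibration is good to about 2 mm. The wrist camera is an equidistant fisheye: a pixel r from the principal point sees the ray r / f radians off the axis. A picture is of the moment at which its call begins: read the wrist's pose just before it. camera_params takes no time and is no camera call.
- arm.sign_off(): hands the job in, once; it reports no verdict.
Trained networks look in the newest picture that a camera, given by its name, has taken for a name from the list of things; names that differ only in an ending like _2 or _b are one class to them, and where a whole thing is asked for, a point or a joint stands for the part that bears it (a point fixed in the world has none). Each returns a list of dicts, best first, with "conf" (0 to 1); they miss things now and then, are a little off and sometimes report something else, mostly with a low value. They report only what shows in the picture. A call takes as long as a camera call. They do not tell look-alikes from the thing itself.
- arm.look_for(camera, label): "rect" ([centre column, centre row, width, height] in pixels, round what is visible of it).
- arm.masks_of(camera, label): "pixels" (420x560 bool, what is visible of it) and "rect" ([centre column, centre row, width, height] in pixels, round what is visible of it).
The state is a dict: "clock": time; "joints": joint angles; "dq": joint speeds; "joint_efforts": joint torques, N m; "position": TCP position; "ee_rot": TCP orientation; "force": force on the tool from outside, world axes, zero at the start; "ft_torque": the same for the moment, N m; "width": opening from 0.0 (shut) to 1.0 (fully open).
Only numpy, scipy, OpenCV 4.12 (cv2) and the standard library are available. Lean on these libraries where they do the work, as an engineer would, in place of code of your own. Each camera call takes 0.05 s, during which the arm holds its last target.

## Working session

There is one attempt and no reset: what is moved stays moved. The work goes in short steps, Python scripts to look and compute and a shell command to move; the robot and the scene stay as the last step left them, time stands still between calls to the robot, and variables do not carry over. Pictures are saved under pics/ and viewed, and the job is handed in when it is done.

```bash
ls; mkdir -p pics
cat > h.py <<'E'
import numpy as np, cv2
from scipy.spatial.transform import Rotation as R
from cell import arm
def save(n,name):
    im,d=arm.get_image(n); cv2.imwrite(f'pics/{name}.png',im[:,:,::-1]); np.save(f'pics/{name}.npy',d); return im,d
def f(p): return 210/np.tan(np.radians(p['fovy'])/2)
def cloud(n,d):
    p=arm.camera_params(n); F=f(p)
    v,u=np.mgrid[0:420,0:560]; 
    X=np.stack([(u-p['cx'])/F*d,(v-p['cy'])/F*d,d],-1)
    Rm=R.from_rotvec(np.ravel(p['rvec'])).as_matrix(); t=np.ravel(p['tvec'])
    return (X-t)@Rm
E
python3 - <<'E'
from h import *
s=arm.observe(); print(s)
for n in ['scene','top','wrist']:
    save(n,n+'0'); print(n,arm.camera_params(n))
print(arm.hold_point_z)
E
```

```text
pics
{'clock': 0.0, 'joints': array([-1.41960381,  0.43520992,  0.02497287,  1.57406764, -0.01158369,
        1.13396886, -0.07509962]), 'dq': array([-1.11425822e-03,  1.47440293e-03,  5.07493690e-04, -1.06441755e-03,
       -6.05939988e-05,  3.25461663e-04,  2.45252761e-03]), 'joint_efforts': array([ 5.10482664e-05, -6.67855310e+01,  9.85089093e-01, -3.14452636e+01,
       -6.04580040e-02,  4.28657373e-02,  1.82952131e-04]), 'position': array([0.15685993, 0.60449491, 0.22596446]), 'ee_rot': array([-3.97679034e-01, -3.11628062e+00,  2.36965400e-03]), 'force': array([ 0.10338567, -0.16345198,  0.25957914]), 'ft_torque': array([ 0.00427772, -0.02463785,  0.0043706 ]), 'width': 0.9962090080862516}
scene {'fovy': 54.07888599648769, 'cx': 278.6770822675388, 'cy': 211.39795098064988, 'rvec': array([ 2.11021704,  1.17043292, -0.46804344]), 'tvec': array([-0.27765888, -0.3179242 ,  1.3722815 ])}
top {'fovy': 49.90834884561285, 'cx': 282.33505146793016, 'cy': 212.6993222983965, 'rvec': array([ 2.13693824, -2.18118579,  0.15507067]), 'tvec': array([-0.047763  ,  0.60250013,  1.05888492])}
wrist {'fovy': 65.70646984690485, 'cx': 276.5324146628069, 'cy': 209.35969070336645, 'mount': array([[ 5.03897755e-04, -9.69085859e-01, -2.46723211e-01,
         6.62473122e-02],
       [ 9.99999183e-01,  7.78097302e-04, -1.01387197e-03,
        -7.27592684e-04],
       [ 1.17450366e-03, -2.46722499e-01,  9.69085460e-01,
        -1.58151825e-01],
       [ 0.00000000e+00,  0.00000000e+00,  0.00000000e+00,
         1.00000000e+00]])}
0.0188
```

View pics/scene0.png

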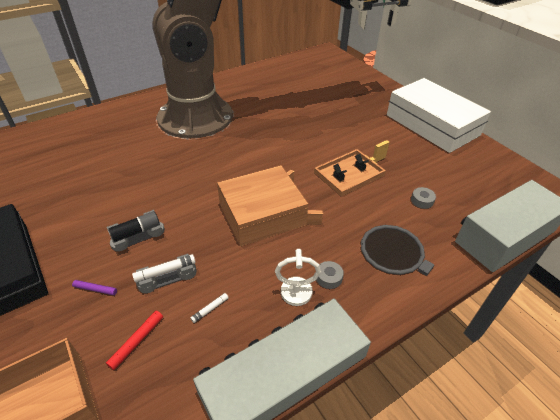

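View pics/top0.png

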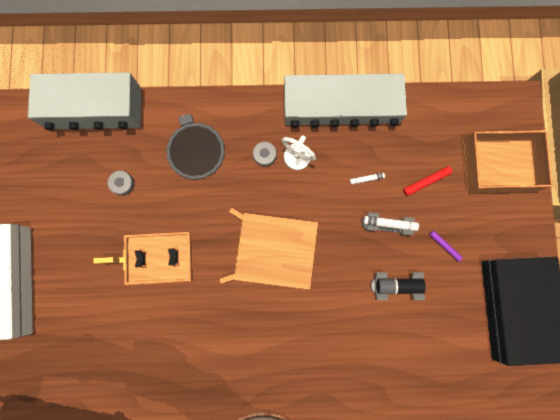

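View pics/wrist0.png

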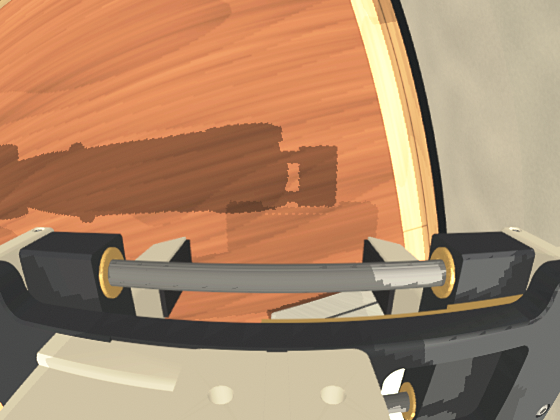

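The scene view shows the chrome mic on its pucks at (165,270), the tray at (350,170) and the bay at (262,205). In the top view they are at mic (391,224), tray (157,258) with its pull at left (105,261), and bay (276,250) with its mouth to the left. The smaller chrome look-alike is at (368,179), next to the red and purple ones. Next I'll measure these.

```bash
python3 - <<'E'
from h import *
import itertools
im=cv2.imread('pics/top0.png'); d=np.load('pics/top0.npy'); P=cloud('top',d)
print('table z',np.median(P[330:400,250:420,2]), np.median(P[200:230,60:100,2]), np.median(P[300:330,200:300,2]))
def show(n,u0,u1,v0,v1,zlo,zhi):
    q=P[v0:v1,u0:u1].reshape(-1,3); m=(q[:,2]>zlo)&(q[:,2]<zhi); q=q[m]
    c=q[:,:2].mean(0); r=cv2.minAreaRect(q[:,:2].astype(np.float32))
    w,V=np.linalg.eigh(np.cov((q[:,:2]-c).T)); a=V[:,1]
    print(n,len(q),'mean',c,'rect',r,'z',np.percentile(q[:,2],[5,50,95]),'axis deg',np.degrees(np.arctan2(a[1],a[0])))
show('mic',355,425,205,242,.043,.06)
show('tray',118,196,226,290,.012,.03)
show('crad',130,185,240,275,.034,.06)
show('pull',88,120,248,275,.045,.08)
show('roof',225,325,205,295,.065,.09)
show('cheek1',215,250,200,228,.03,.05)
show('cheek2',215,240,270,290,.03,.05)
for n in ['mic_center','tray','tray_cradle','bay','stub_mic']:
    arm.get_image
    for r in arm.masks_of('top',n)[:3]:
        q=P[r['pixels']]; print(n,r['conf'],np.round(r['rect'],1),np.round(np.median(q,0),3))
E
python3 - <<'E'
import cv2
im=cv2.imread('pics/top0.png')
cv2.imwrite('pics/t1.png',cv2.resize(im[190:310,80:340],None,fx=3,fy=3,interpolation=cv2.INTER_CUBIC))
cv2.imwrite('pics/t2.png',cv2.resize(im[160:310,340:480],None,fx=4,fy=4,interpolation=cv2.INTER_CUBIC))
E
```

```text
table z 0.00015495215848667894 -0.00037396447479223245 -4.990533687520749e-05
mic 423 mean [ 0.57101624 -0.32247053] rect ((0.5707001090049744, -0.3229764997959137), (0.13040323555469513, 0.033269789069890976), 80.3655014038086) z [0.0443403  0.04850532 0.05229219] axis deg 81.20595581517225
tray 649 mean [0.50064455 0.25519262] rect ((0.500032365322113, 0.2552337050437927), (0.12029431760311127, 0.17516286671161652), 1.9094781875610352) z [0.01387862 0.01813485 0.02705251] axis deg 90.02808507556242
crad 137 mean [0.50013126 0.24692111] rect ((0.49967607855796814, 0.24804484844207764), (0.04116665571928024, 0.09567967057228088), 2.302797794342041) z [0.034689   0.03802362 0.04284447] axis deg 91.81999449565947
pull 114 mean [0.49608472 0.36042519] rect ((0.496307909488678, 0.3623015284538269), (0.04648826643824577, 0.011720790527760983), 89.61255645751953) z [0.05356476 0.05996089 0.06405538] axis deg 92.98668499449178
roof 5127 mean [ 0.5079209  -0.04346476] rect ((0.5089020133018494, -0.04346371442079544), (0.17700493335723877, 0.15819306671619415), 81.52616119384766) z [0.0726371
[... 336 characters left out ...]
.07482759654521942), (0.012172524817287922, 0.036553993821144104), 16.289867401123047) z [0.03593553 0.03952301 0.04310352] axis deg 107.1300657146118
mic_center 0.85 [426.2 182.4  47.7  24.1] [ 0.68  -0.429  0.018]
mic_center 0.6 [446.4 245.3  32.4  32.2] [ 0.517 -0.46   0.013]
mic_center 0.56 [299.4 154.3  35.3  31.4] [ 0.744 -0.098  0.017]
tray 0.63 [144.8 256.4  97.7  55.3] [0.498 0.256 0.006]
tray_cradle 0.64 [143.8 256.4  97.5  50.8] [0.498 0.253 0.006]
bay 0.73 [268.4 250.1  98.1  83.1] [ 0.507 -0.04   0.076]
bay 0.2 [300.7 152.3  31.   30.3] [ 0.745 -0.098  0.016]
stub_mic 0.89 [400.4 287.8  49.9  14.9] [ 0.421 -0.335  0.055]
stub_mic 0.3 [143.1 256.7  96.6  53.4] [0.499 0.254 0.006]
```

View pics/t1.png

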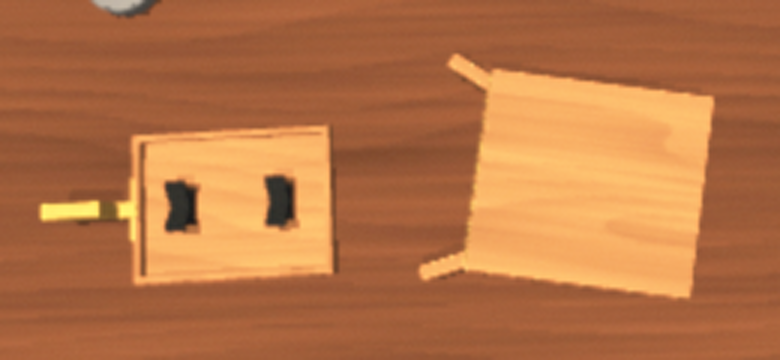

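View pics/t2.png

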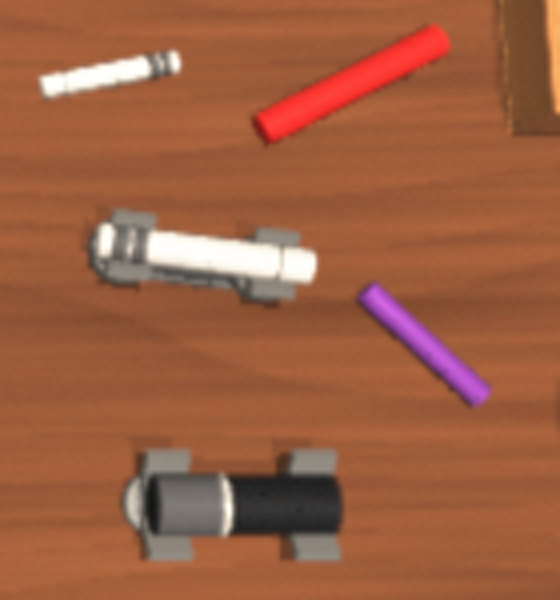

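Top-camera fits, held against the given sizes:

| Thing | Position (m) | Yaw | Check |
|---|---|---|---|
| Mic | (0.571, -0.323) | about 81° | top at 0.051 |
| Tray middle | (0.500, 0.247) | 91.9° | pull 114.7 mm away, expected 115 |
| Bay mouth | (0.521, 0.0435) | 81.3° | roof 177 x 158 mm; cheeks agree |

Now I'll move over the mic.

```bash
cat >> h.py <<'E'
def go(p,yaw,n=1):
    """tool-frame displacement to reach TCP p with tool x at yaw deg, z down"""
    s=arm.observe(); T=R.from_rotvec(s['ee_rot']); 
    y=np.radians(yaw); G=R.from_matrix(np.array([[np.cos(y),np.sin(y),0],[np.sin(y),-np.cos(y),0],[0,0,-1]]))
    d=T.inv().apply(np.array(p)-s['position']); r=(T.inv()*G).as_rotvec(degrees=True)
    x=T.as_matrix()[:,0]
    print('t',round(s['clock'],2),'pos',np.round(s['position'],4),'yaw',round(np.degrees(np.arctan2(x[1],x[0])),2),'w',round(s['width']*.0918,4),'F',np.round(s['force'],1))
    print('shift mm',np.round(d*1e3,1),'turn',np.round(r,2))
def wcloud(d):
    s=arm.observe(); p=arm.camera_params('wrist'); F=f(p)
    v,u=np.mgrid[0:420,0:560]; a=u-p['cx'];b=v-p['cy']; r=np.hypot(a,b)+1e-9; th=r/F
    t=np.tan(th)/r
    X=np.stack([a*t*d,b*t*d,d],-1)
    M=np.array(p['mount']); Y=X@M[:3,:3].T+M[:3,3]
    return R.from_rotvec(s['ee_rot']).apply(Y.reshape(-1,3)).reshape(Y.shape)+s['position']
E
python3 -c "
from h import *
go([.571,-.323,.2],81.2)"
```

```text
t 0.4 pos [0.1569 0.6049 0.2267] yaw 165.46 w 0.0917 F [0.5 0.1 0.5]
shift mm [-633.8 -794.2   26.8] turn [-1.000e-02  1.000e-02  8.426e+01]
```

```bash
python3 -m pendant '[[[-0.058,0,0],[0,0,5.2],0.0918],[[-0.058,0,0],[0,0,5.2],0.0918],[[-0.058,0,0],[0,0,5.2],0.0918],[[-0.058,0,0],[0,0,5.2],0.0918],[[-0.058,0,0],[0,0,5.2],0.0918],[[-0.058,0,0],[0,0,5.2],0.0918],[[-0.058,0,0],[0,0,5.2],0.0918],[[-0.058,0,0],[0,0,5.2],0.0918],[[-0.058,0,0],[0,0,5.2],0.0918],[[-0.058,0,0],[0,0,5.2],0.0918]]'; python3 -c "
from h import *
go([.571,-.323,.2],81.2)"
```

```text
clock: 1.65
position: [0.6, 0.2589, 0.2267]
ee_rot: [1.727, 2.624, 0.0]
force: [-0.0, 0.5, 0.9]
width: 1.002
t 1.65 pos [0.6    0.2589 0.2267] yaw 113.3 w 0.092 F [-0.   0.5  0.9]
shift mm [-523.  -256.8   26.6] turn [ 2.00e-02 -1.00e-02  3.21e+01]
```

```bash
python3 -m pendant '[[[-0.057,-0.012,0],[0,0,3.2],0.0918],[[-0.057,-0.012,0],[0,0,3.2],0.0918],[[-0.057,-0.012,0],[0,0,3.2],0.0918],[[-0.057,-0.012,0],[0,0,3.2],0.0918],[[-0.057,-0.012,0],[0,0,3.2],0.0918],[[-0.057,-0.012,0],[0,0,3.2],0.0918],[[-0.057,-0.012,0],[0,0,3.2],0.0918],[[-0.057,-0.012,0.009],[0,0,3.2],0.0918],[[-0.057,-0.012,0.009],[0,0,3.2],0.0918],[[-0.055,-0.012,0.009],[0,0,3.2],0.0918]]'; python3 -c "
from h import *
go([.571,-.323,.2],81.2)
im,d=save('wrist','w1')
P=wcloud(d); np.save('pics/w1P.npy',P)
go([.571,-.323,.2],81.2)"
```

```text
clock: 2.9
position: [0.5703, -0.3137, 0.1995]
ee_rot: [2.382, 2.048, 0.0]
force: [1.4, -0.5, -0.5]
width: 1.003
t 2.9 pos [ 0.5703 -0.3137  0.1995] yaw 81.37 w 0.092 F [ 1.4 -0.5 -0.5]
shift mm [-9.   2.1 -0.5] turn [0.03 0.   0.17]
t 2.95 pos [ 0.5648 -0.323   0.1989] yaw 80.66 w 0.0918 F [-4.2 -6.5  0.3]
shift mm [ 1.   6.1 -1.2] turn [-0.12  0.33 -0.54]
```

View pics/w1.png

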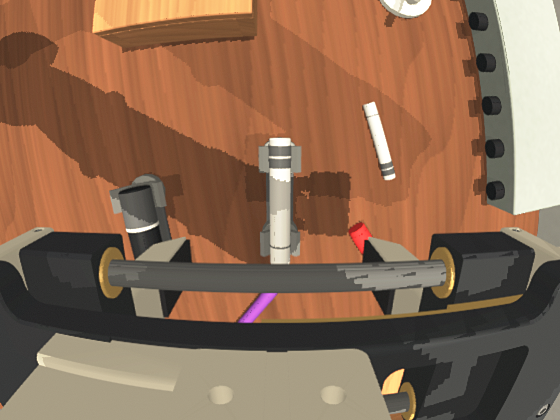

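The wrist view shows the mic between its pucks at about (280,200), in line with the fingers. The arm was still settling when the picture was taken, so I'll hold still and measure again.

```bash
python3 -m pendant '[[[0,0,0],[0,0,0],0.0918],[[0,0,0],[0,0,0],0.0918],[[0,0,0],[0,0,0],0.0918]]' >/dev/null; python3 -c "
from h import *
go([.571,-.323,.2],81.2)
s0=arm.observe()
P=None
p0=s0['position']
im,d=arm.get_image('wrist')
P=wcloud(d); print(arm.observe()['position']-p0)
z=P[...,2]; m=(z>.042)&(z<.058)&(d>0)
g=np.zeros_like(m); g[130:265,262:300]=1; m&=g
ys,xs=np.nonzero(m)
q=P[m]; print(len(q),np.percentile(q[:,2],[5,50,95,99]))
# ridge
t=q[:,2]>.047; q=q[t]
c=q[:,:2].mean(0); w,V=np.linalg.eigh(np.cov((q[:,:2]-c).T)); a=V[:,1]*np.sign(V[1,1]); print('c',c,'ang',np.degrees(np.arctan2(a[1],a[0])))
L=(q[:,:2]-c)@a; print(L.min(),L.max(), 'far end',c+a*L.max())
# perp at x .. 
n=np.array([-a[1],a[0]]);print(np.percentile((q[:,:2]-c)@n,[1,50,99]))
print('table',np.median(P[100:130,300:340,2]))
"
```

```text
t 3.33 pos [ 0.5717 -0.3103  0.1998] yaw 81.62 w 0.0917 F [-0.1 -0.9 -0.1]
shift mm [-12.7   1.2  -0.2] turn [ 0.02 -0.04  0.42]
[-1.39451345e-04 -2.35321417e-04  2.00726263e-05]
2523 [0.04327689 0.0491551  0.05127458 0.05186271]
c [ 0.5725698  -0.31645938] ang 81.47984946335133
-0.06489874537596815 0.05778545273606525 far end [ 0.58113114 -0.25931166]
[-0.00797314 -0.00011302  0.00769111]
table 0.00014740415885382274
```

```bash
python3 -m pendant '[[[-0.0129,0.0015,0.03],[0,0,0.2],0.06],[[0,0,0.045],[0,0,0],0.06],[[0,0,0.04],[0,0,0],0.06],[[0,0,0.03],[0,0,0],0.06],[[0,0,0],[0,0,0],0.06],[[0,0,0],[0,0,0],0.06]]' >/dev/null; python3 -c "
from h import *
go([.5713,-.3233,.0212],81.4)"
```

```text
t 4.12 pos [ 0.5712 -0.3251  0.0561] yaw 81.3 w 0.0599 F [ 0.1 -0.2  0.3]
shift mm [ 1.8 -0.2 34.8] turn [ 0.09  0.03 -0.1 ]
```

```bash
python3 -m pendant '[[[0.0015,0,0.02],[0,0,0],0.06],[[0,0,0.015],[0,0,0],0.06],[[0,0,0],[0,0,0],0.06],[[0,0,0],[0,0,0],0.0],[[0,0,0],[0,0,0],0.0],[[0,0,0],[0,0,0],0.0],[[0,0,0],[0,0,0],0.0]]' 25 ; python3 -c "
from h import *
go([.5713,-.3233,.0212],81.4)"
```

```text
clock: 5.0
position: [0.5706, -0.3236, 0.0199]
ee_rot: [2.384, 2.045, 0.0]
force: [0.9, 0.3, 0.0]
width: 0.266
t 5.0 pos [ 0.5706 -0.3236  0.0199] yaw 81.25 w 0.0245 F [0.9 0.3 0. ]
shift mm [ 0.4  0.7 -1.3] turn [ 0.02  0.   -0.15]
```

```bash
python3 -m pendant '[[[0,0,0],[0,0,0],0.0],[[0,0,0],[0,0,0],0.0],[[0,0,0],[0,0,0],0.0]]' 25 ; python3 -m pendant '[[[0,0,-0.02],[0,0,0],0.0],[[0,0,-0.04],[0,0,0],0.0],[[0,0,-0.04],[0,0,0],0.0],[[0,0,-0.04],[0,0,0],0.0],[[0,0,0],[0,0,0],0.0],[[0,0,0],[0,0,0],0.0],[[0,0,0],[0,0,0],0.0]]'; python3 -c "
from h import *
go([.5,.247,.16],91.9)
save('wrist','w2')"
```

```text
clock: 5.38
position: [0.5719, -0.3237, 0.0203]
ee_rot: [2.382, 2.045, 0.002]
force: [5.4, 0.1, 1.3]
width: 0.221
clock: 6.25
position: [0.5695, -0.323, 0.1585]
ee_rot: [-2.383, -2.044, 0.002]
force: [-1.0, 0.3, -0.2]
width: 0.22
t 6.25 pos [ 0.5695 -0.323   0.1585] yaw 81.24 w 0.0202 F [-1.   0.3 -0.2]
shift mm [ 552.7 -155.5   -0.7] turn [ -0.14  -0.06 -10.66]
```

View pics/w2.png

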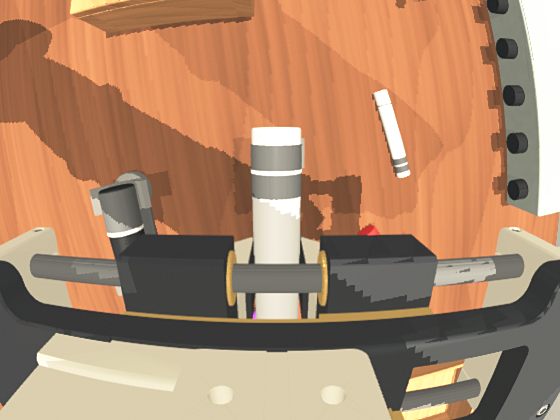

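The mic is in the fingers: width 20 mm, grille ahead at (277,165), rest empty. Carrying it over the tray.

```bash
python3 -m pendant '[[[0.035,-0.0066,0],[0,0,-1],0.0],[[0.056,-0.0106,0],[0,0,-1.1],0.0],[[0.056,-0.0106,0],[0,0,-1.1],0.0],[[0.056,-0.0106,0],[0,0,-1.1],0.0],[[0.056,-0.0106,0],[0,0,-1.1],0.0],[[0.056,-0.0106,0],[0,0,-1.1],0.0],[[0.056,-0.0106,0],[0,0,-1.1],0.0],[[0.056,-0.0106,0],[0,0,-1.1],0.0],[[0.056,-0.0106,0],[0,0,-1.1],0.0],[[0.035,-0.0066,0],[0,0,-1],0.0]]' >/dev/null; python3 -m pendant '[[[0.03,-0.005,0],[0,0,0],0.0],[[0.01,-0.002,0],[0,0,0],0.0],[[0,0,0],[0,0,0],0.0],[[0,0,0],[0,0,0],0.0],[[0,0,0],[0,0,0],0.0],[[0,0,0],[0,0,0],0.0]]'; python3 -c "
from h import *
go([.5,.247,.16],91.9)
im,d=save('wrist','w3')
P=wcloud(d); np.save('pics/w3P.npy',P)
save('scene','s3');save('top','top3')"
```

```text
clock: 8.3
position: [0.4998, 0.2382, 0.1598]
ee_rot: [2.183, 2.259, 0.0]
force: [-0.9, -1.2, -2.1]
width: 0.219
t 8.3 pos [0.4998 0.2382 0.1598] yaw 91.98 w 0.0201 F [-0.9 -1.2 -2.1]
shift mm [ 8.8  0.5 -0.2] turn [0.01 0.   0.08]
```

View pics/w3.png

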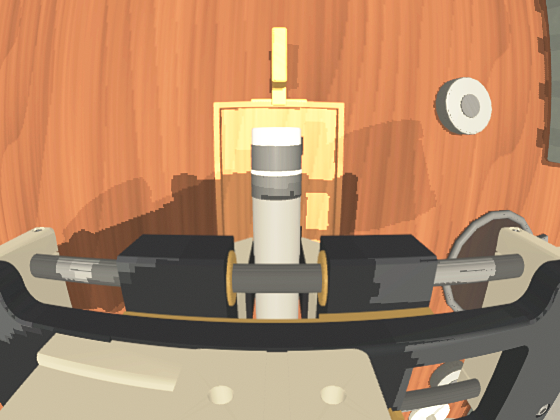

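The wrist view shows the held mic over the tray, in line with its walls (columns 220–340) and the pull (280,55). I'll measure the offsets in this same view.

```bash
python3 -c "
from h import *
P=np.load('pics/w3P.npy'); s=arm.observe()
def fit(q,n):
    c=q[:,:2].mean(0); w,V=np.linalg.eigh(np.cov((q[:,:2]-c).T)); a=V[:,1]*np.sign(V[1,1]); L=(q[:,:2]-c)@a
    r=cv2.minAreaRect(q[:,:2].astype(np.float32))
    print(n,len(q),c,'ang',np.degrees(np.arctan2(a[1],a[0])),'L',L.min(),L.max(),'end',c+a*L.max(),'rect',r,'z',np.median(q[:,2]))
def sel(u0,u1,v0,v1,a,b):
    q=P[v0:v1,u0:u1].reshape(-1,3); return q[(q[:,2]>a)&(q[:,2]<b)]
fit(sel(245,310,115,235,.178,.2),'mic')
fit(sel(245,310,115,235,.15,.2),'micall')
fit(sel(265,295,15,90,.05,.07),'pull')
fit(sel(205,228,110,230,.013,.022),'wallL')
fit(sel(334,352,110,230,.013,.022),'wallR')
fit(sel(215,345,95,108,.013,.022),'wallF')
# cradles via top (earlier pic)
print(s['position'])
"
```

```text
mic 5280 [0.49741168 0.28249464] ang 92.02980082819181 L -0.025394056899201906 0.021272707761746383 end [0.49665822 0.303754  ] rect ((0.4975211024284363, 0.28054139018058777), (0.021626483649015427, 0.046655841171741486), 2.6328494548797607) z 0.1890505613830759
micall 5280 [0.49741168 0.28249464] ang 92.02980082819181 L -0.025394056899201906 0.021272707761746383 end [0.49665822 0.303754  ] rect ((0.4975211024284363, 0.28054139018058777), (0.021626483649015427, 0.046655841171741486), 2.6328494548797607) z 0.1890505613830759
pull 859 [0.49653131 0.36187135] ang 91.31831287298533 L -0.02148637218594017 0.023876702297631596 end [0.49598198 0.38574174] rect ((0.4963068962097168, 0.363010972738266), (0.011974271386861801, 0.04532219469547272), 2.129298448562622) z 0.06086494233988193
wallL 744 [0.44297272 0.26298146] ang 92.16733818076023 L -0.058789532818089935 0.05644268921562173 end [0.44083816 0.31938378] rect ((0.44264447689056396, 0.26180046796798706), (0.006014114711433649, 0.11522631347179413), 1.985705852508545) z 0.018082930142412038
wallR 750 [0.55689848 0.26723493] ang 91.76915644241546 L -0.058200928903711674 0.05654554080745399 end [0.55515277 0.32375352] rect ((0.5574136972427368, 0.26642337441444397), (0.006088797468692064, 0.1147332638502121), 1.9263907670974731) z 0.01801641198896288
wallF 954 [0.49798103 0.32701725] ang 2.016501520398946 L -0.05888732980730061 0.06017711017488382 end [0.55812088 0.32913472] rect ((0.49856507778167725, 0.3288482427597046), (0.11906423419713974, 0.0109181459993124), 1.9442170858383179) z 0.018156737453950453
[0.49956646 0.23872982 0.15977744]
```

View pics/top3.png

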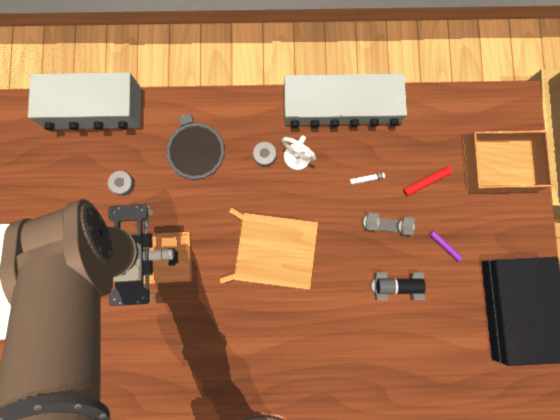

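```bash
python3 -m pendant '[[[0.0088,0.0015,0.02],[0,0,0],0.0],[[0,0,0.04],[0,0,0],0.0],[[0,0,0.03],[0,0,0],0.0],[[0,0,0.015],[0,0,0],0.0],[[0,0,0],[0,0,0],0.0],[[0,0,0],[0,0,0],0.0],[[0,0,0],[0,0,0],0.0]]' >/dev/null; python3 -c "
from h import *
go([.5008,.2476,.0215],92)"
```

```text
t 9.32 pos [0.5014 0.2482 0.0558] yaw 92.05 w 0.0199 F [ 0.2  0.6 -0.5]
shift mm [-0.6 -0.7 34.3] turn [ 0.1  -0.06  0.05]
```

```bash
python3 -m pendant '[[[0,-0.0005,0.015],[0,0,0],0.0],[[0,0,0.01],[0,0,0],0.0],[[0,0,0.006],[0,0,0],0.0],[[0,0,0.003],[0,0,0],0.0],[[0,0,0],[0,0,0],0.0],[[0,0,0],[0,0,0],0.0]]'; python3 -c "
from h import *
go([.5008,.2476,.0210],92)"
```

```text
clock: 10.07
position: [0.5005, 0.2478, 0.0209]
ee_rot: [2.181, 2.261, 0.001]
force: [1.7, -1.3, -1.1]
width: 0.22
t 10.07 pos [0.5005 0.2478 0.0209] yaw 92.04 w 0.0202 F [ 1.7 -1.3 -1.1]
shift mm [-0.2  0.3 -0.1] turn [ 0.03 -0.01  0.04]
```

```bash
python3 -m pendant '[[[0,0,0],[0,0,0],0.03],[[0,0,0],[0,0,0],0.045],[[0,0,0],[0,0,0],0.045],[[0,0,0],[0,0,0],0.045],[[0,0,-0.02],[0,0,0],0.045],[[0,0,-0.04],[0,0,0],0.045],[[0,0,-0.05],[0,0,0],0.045],[[0,0,-0.03],[0,0,0],0.045],[[0,0,0],[0,0,0],0.045],[[0,0,0],[0,0,0],0.045]]'; python3 -c "
from h import *
go([.4963,.3625,.16],92)
im,d=save('wrist','w4');P=wcloud(d);np.save('pics/w4P.npy',P);save('scene','s4')"
```

```text
clock: 11.32
position: [0.4996, 0.2477, 0.1601]
ee_rot: [-2.181, -2.261, 0.001]
force: [-0.7, -0.3, 0.0]
width: 0.49
t 11.32 pos [0.4996 0.2477 0.1601] yaw 92.07 w 0.045 F [-0.7 -0.3  0. ]
shift mm [1.148e+02 8.000e-01 1.000e-01] turn [-0.05  0.01  0.07]
```

View pics/w4.png

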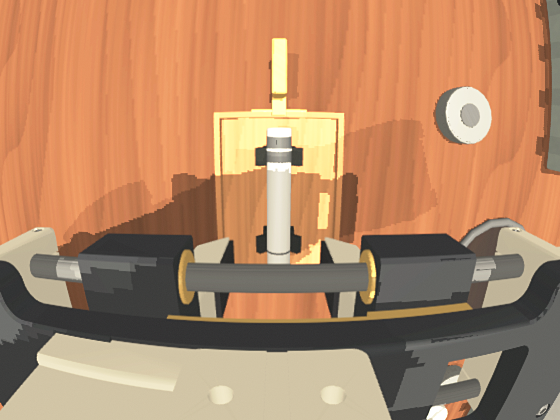

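View pics/s4.png

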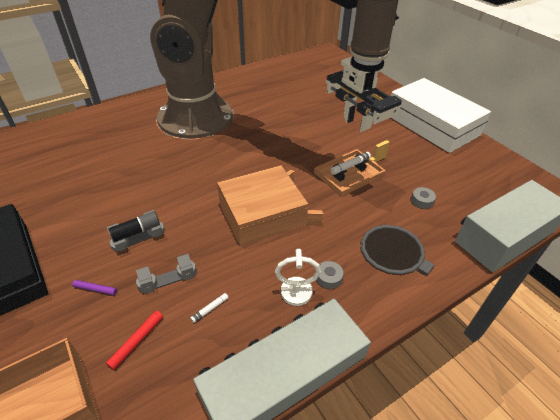

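The mic now lies in both V cradles, at (280,155) and (278,240) in the wrist view. Next is the pull.

```bash
python3 -c "
from h import *
P=np.load('pics/w4P.npy'); q=P[125:240,262:296].reshape(-1,3); q=q[q[:,2]>.046]
c=q.mean(0); w,V=np.linalg.eigh(np.cov((q[:,:2]-c[:2]).T)); a=V[:,1]*np.sign(V[1,1]); L=(q[:,:2]-c[:2])@a
print(c,np.degrees(np.arctan2(a[1],a[0])),c[:2]+a*L.max(),np.percentile(q[:,2],[50,95,99]))
# tilt
print(np.polyfit(L[q[:,2]>.0485],q[q[:,2]>.0485,2],1))
q=P[30:100,268:292].reshape(-1,3); q=q[(q[:,2]>.055)&(q[:,2]<.07)]; print('pull',cv2.minAreaRect(q[:,:2].astype(np.float32)))
"
python3 -m pendant '[[[0.03,0,0],[0,0,0],0.045],[[0.045,0,0],[0,0,0],0.045],[[0.03,0.0008,0],[0,0,0],0.045],[[0.0095,0,0.01],[0,0,0],0.045],[[0,0,0.04],[0,0,0],0.045],[[0,0,0.02],[0,0,0],0.045],[[0,0,0],[0,0,0],0.045],[[0,0,0],[0,0,0],0.045]]' >/dev/null; python3 -c "
from h import *
go([.4963,.3625,.026],92)
save('wrist','w5')"
```

```text
[0.49961382 0.26715269 0.05043756] 91.86811743651715 [0.49811777 0.3130208 ] [0.04915052 0.05095448 0.05162351]
[0.12907983 0.05189769]
pull ((0.49635303020477295, 0.3626117706298828), (0.012205171398818493, 0.04495551809668541), 3.207664966583252)
t 12.43 pos [0.4974 0.3616 0.0911] yaw 92.0 w 0.0449 F [ 0.1 -1.4 -0.6]
shift mm [ 1.  -1.1 65.1] turn [ 0.02  0.01 -0.  ]
```

View pics/w5.png

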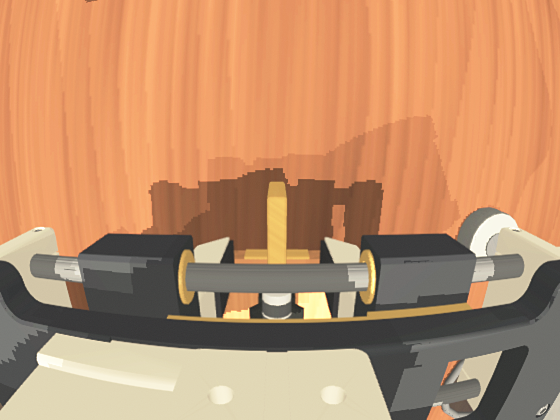

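```bash
python3 -m pendant '[[[0.001,-0.001,0.025],[0,0,0],0.045],[[0,0,0.025],[0,0,0],0.045],[[0,0,0.015],[0,0,0],0.045],[[0,0,0],[0,0,0],0.045],[[0,0,0],[0,0,0],0.02],[[0,0,0],[0,0,0],0.0],[[0,0,0],[0,0,0],0.0],[[0,0,0],[0,0,0],0.0],[[0,0,0],[0,0,0],0.0],[[0,0,0],[0,0,0],0.0]]' 40; python3 -c "
from h import *
go([.4963,.3625,.026],92)"
```

```text
clock: 13.72
position: [0.4963, 0.3635, 0.0262]
ee_rot: [2.181, 2.261, 0.001]
force: [0.2, 0.2, 5.3]
width: 0.127
t 13.72 pos [0.4963 0.3635 0.0262] yaw 92.06 w 0.0117 F [0.2 0.2 5.3]
shift mm [-1.  -0.   0.2] turn [ 0.05 -0.03  0.06]
```

The pull is gripped: opening 11.7 mm, expected 12. Before sliding I'll refine the bay pose with line fits on the roof edges and the flat cheek tops.

Run:
```python
from h import *
p=arm.camera_params('top');F=f(p);Rm=R.from_rotvec(p['rvec']).as_matrix();t=np.array(p['tvec'])
def w(u,v,z):
    r=np.stack([(u-p['cx'])/F,(v-p['cy'])/F,np.ones_like(u)],-1)@Rm; o=-Rm.T@t
    return (o+r*((z-o[2])/r[:,2])[:,None])[:,:2]
for nm in ['top0','top3']:
    d=np.load(f'pics/{nm}.npy'); P=cloud('top',d); m=((P[...,2]>.068)&(P[...,2]<.085)).astype(np.uint8)
    m[:, :225]=0; m[:,330:]=0; m[:200]=0; m[300:]=0
    n,l,st,_=cv2.connectedComponentsWithStats(m); m=l==1+np.argmax(st[1:,4])
    E={}
    rows=range(224,280); cols=range(248,306)
    E['mouth']=w(np.array([np.nonzero(m[r])[0].min()-.5 for r in rows]),np.array(rows,float),.076)
    E['back']=w(np.array([np.nonzero(m[r])[0].max()+.5 for r in rows]),np.array(rows,float),.076)
    E['xp']=w(np.array(cols,float),np.array([np.nonzero(m[:,c])[0].min()-.5 for c in cols]),.076)
    E['xm']=w(np.array(cols,float),np.array([np.nonzero(m[:,c])[0].max()+.5 for c in cols]),.076)
    L={}
    for k,q in E.items():
        vx,vy,x0,y0=cv2.fitLine(q.astype(np.float32),cv2.DIST_HUBER,0,.01,.01).ravel()
        print(nm,k,round(np.degrees(np.arctan2(vy,vx))%180,2),x0,y0); L[k]=(vx,vy,x0,y0)
    yx=(L['xp'][:2],L['xm'][:2]); a=np.array(yx[0])+np.sign(np.dot(*yx))*np.array(yx[1]); a*=np.sign(a[1]);
    a/=np.linalg.norm(a); th=np.degrees(np.arctan2(a[1],a[0]))
    n=np.array([a[1],-a[0]]); c=lambda k:np.array(L[k][2:])
    X=(c('xp')@n+c('xm')@n)/2; W=(c('xp')-c('xm'))@n
    print('th',th,'width',W,'len',(c('mouth')-c('back'))@a,'mouth',X*n+a*(c('mouth')@a))
```

```text
top0 mouth 171.69 0.5068869 0.045847856
top0 back 171.55 0.50419277 -0.1321145
top0 xp 81.58 0.58322364 -0.07804533
top0 xm 81.47 0.42907956 -0.04259131
th 81.523384 width 0.15768635 len 0.17641546 mouth [0.52164614 0.04364824]
top3 mouth 171.69 0.5068869 0.045847856
top3 back 171.64 0.5041936 -0.13207258
top3 xp 81.58 0.58322364 -0.07804533
top3 xm 81.47 0.42907956 -0.04259131
th 81.523384 width 0.15768635 len 0.17637387 mouth [0.52164614 0.04364824]
```

```bash
python3 -m pendant '[[[-0.0035,0.0032,0],[0,0,0.5],0.0],[[-0.0073,0.0065,0],[0,0,1.05],0.0],[[-0.0073,0.0065,0],[0,0,1.05],0.0],[[-0.0073,0.0065,0],[0,0,1.05],0.0],[[-0.0073,0.0065,0],[0,0,1.05],0.0],[[-0.0073,0.0065,0],[0,0,1.05],0.0],[[-0.0073,0.0065,0],[0,0,1.05],0.0],[[-0.0073,0.0065,0],[0,0,1.05],0.0],[[-0.0073,0.0065,0],[0,0,1.05],0.0],[[-0.0073,0.0065,0],[0,0,1.05],0.0]]'; python3 -m pendant '[[[-0.0035,0.0033,0],[0,0,0.5],0.0],[[0,0,0],[0,0,0],0.0],[[0,0,0],[0,0,0],0.0]]';python3 -c "
from h import *
go([.5576,.2869,.026],81.58)
im,d=save('wrist','w6');P=wcloud(d);np.save('pics/w6P.npy',P);save('top','top6');save('scene','s6')"
```

```text
clock: 14.98
position: [0.554, 0.2939, 0.0261]
ee_rot: [-2.366, -2.062, -0.002]
force: [-1.9, 5.5, 5.9]
width: 0.13
clock: 15.35
position: [0.5574, 0.2888, 0.0262]
ee_rot: [-2.377, -2.052, -0.002]
force: [0.3, 3.0, 5.1]
width: 0.131
t 15.35 pos [0.5574 0.2888 0.0262] yaw 81.6 w 0.012 F [0.3 3.  5.1]
shift mm [-1.9  0.5  0.2] turn [ 0.01 -0.1   0.02]
```

View pics/w6.png

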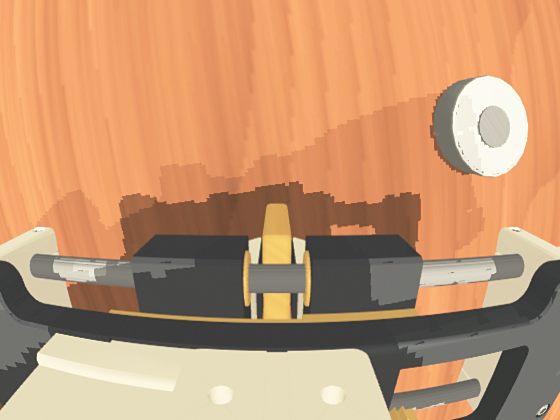

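View pics/top6.png

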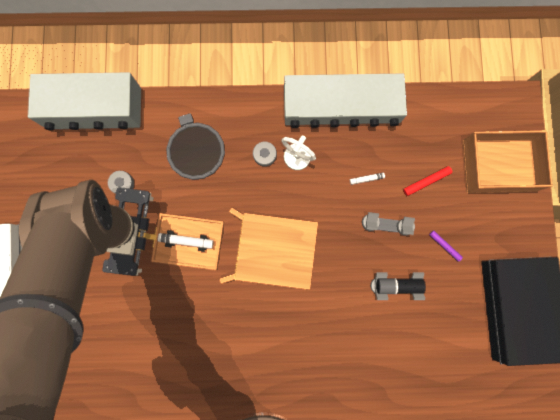

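View pics/s6.png

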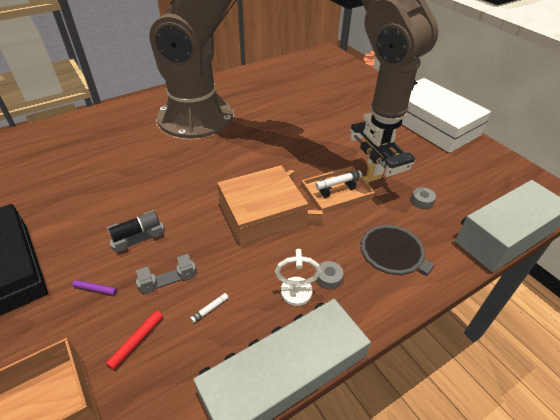

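The tray follows the pull and sits in front of the mouth at about (188,242) in the top view, with the mic still in its cradles. I'll check its lateral offset and yaw relative to the bay in the same picture.

```bash
cat > m.py <<'E'
import sys
from h import *
M=np.array([.5216,.0436]); th=np.radians(81.55); a=np.array([np.cos(th),np.sin(th)]); n=np.array([a[1],-a[0]])
def chk(nm,u0=145,u1=235,v0=205,v1=280):
    P=cloud('top',np.load(f'pics/{nm}.npy')); q=P[v0:v1,u0:u1].reshape(-1,3); b=np.c_[(q[:,:2]-M)@n,(q[:,:2]-M)@a]
    m=(q[:,2]>.013)&(q[:,2]<.024)&(abs(b[:,0])<.07)
    for s in (-1,1):
        w=m&(b[:,0]*s>.048)&(b[:,0]*s<.066); k=b[w]
        if len(k)<8: print('few',s,len(k)); continue
        print('wall',s,len(k),'x mid',np.median(k[:,0]),'yaw dev',np.degrees(-np.polyfit(k[:,1],k[:,0],1)[0]),'y',k[:,1].min(),k[:,1].max())
    m=(q[:,2]>.046)&(q[:,2]<.057)&(abs(b[:,0])<.02); k=b[m]
    if len(k): print('mic x',k[:,0].mean(),'y',k[:,1].min(),k[:,1].max(),'dev',np.degrees(-np.polyfit(k[:,1],k[:,0],1)[0]),'ztop',np.percentile(q[m,2],90))
    s=arm.observe(); d=s['position'][:2]-M; print('TCP bay',d@n,d@a)
if __name__=='__main__': chk(sys.argv[1])
E
python3 m.py top6
```

```text
wall -1 152 x mid -0.05908877727391344 yaw dev -0.42120759161010435 y 0.05282977454009069 0.21239425999695496
wall 1 144 x mid 0.05532911762869484 yaw dev -0.05514393741129038 y 0.05353617750901059 0.2116148597030459
mic x -0.002206107318048351 y 0.06702746374660748 0.22604027156193468 dev -0.21934297792648447 ztop 0.051643682767991674
TCP bay -0.0006120030700909067 0.2478513943304697
```

```bash
python3 -m pendant '[[[-0.005,0.0012,0],[0,0,-0.25],0.0],[[-0.01,0,0],[0,0,0],0.0],[[-0.01,0,0],[0,0,0],0.0],[[-0.01,0,0],[0,0,0],0.0],[[-0.005,0,0],[0,0,0],0.0],[[0,0,0],[0,0,0],0.0],[[0,0,0],[0,0,0],0.0]]';python3 -c "
from h import *
go([.5576,.2869,.026],81.58)
save('top','top7')"; python3 m.py top7
```

```text
clock: 16.38
position: [0.5531, 0.2483, 0.0261]
ee_rot: [-2.374, -2.058, -0.001]
force: [-0.8, 1.3, 7.5]
width: 0.13
t 16.38 pos [0.5531 0.2483 0.0261] yaw 81.85 w 0.0119 F [-0.8  1.3  7.5]
shift mm [38.9 -1.   0.2] turn [ 0.02 -0.04  0.27]
wall -1 149 x mid -0.056417183326322014 yaw dev 0.24562752062563756 y 0.011229410209614182 0.17207585594421687
wall 1 133 x mid 0.058034675748108694 yaw dev 0.9786762687205709 y 0.02464660234218182 0.17220771928509943
mic x 0.0007983637166592058 y 0.0266880474094981 0.18444485718467413 dev 0.22802902807403733 ztop 0.05222067111473955
TCP bay 0.0010434933015771308 0.20709499360736397
```

```bash
python3 -m pendant '[[[-0.005,-0.0007,0],[0,0,0.2],0.0],[[-0.01,0,0],[0,0,0],0.0],[[-0.01,0,0],[0,0,0],0.0],[[-0.01,0,0],[0,0,0],0.0],[[-0.01,0,0],[0,0,0],0.0],[[-0.005,0,0],[0,0,0],0.0],[[0,0,0],[0,0,0],0.0],[[0,0,0],[0,0,0],0.0]]';python3 -c "
from h import *
go([.5576,.2869,.026],81.58)
im,d=save('top','top8')
cv2.imwrite('pics/t8.png',cv2.resize(im[180:310,100:340,::-1],None,fx=3,fy=3,interpolation=cv2.INTER_CUBIC))"; python3 m.py top8
```

```text
clock: 17.42
position: [0.5452, 0.1989, 0.0261]
ee_rot: [2.377, 2.054, 0.001]
force: [0.1, 2.4, 7.7]
width: 0.13
t 17.43 pos [0.5452 0.1989 0.0261] yaw 81.65 w 0.012 F [0.1 2.4 7.7]
shift mm [88.9 -0.5  0.2] turn [ 0.03 -0.03  0.07]
wall -1 101 x mid -0.05729281216582772 yaw dev -0.6033320233848699 y 0.00852170983726357 0.12218941910280283
wall 1 90 x mid 0.05680230430810054 yaw dev 1.1048439669493573 y 0.024904292238603295 0.12180793047081362
mic x -0.00014768180396013762 y 0.012489191089892125 0.1347982075830575 dev 0.33125451942251216 ztop 0.05194314019758312
TCP bay 0.0005656997395624135 0.15704760990896166
```

View pics/t8.png

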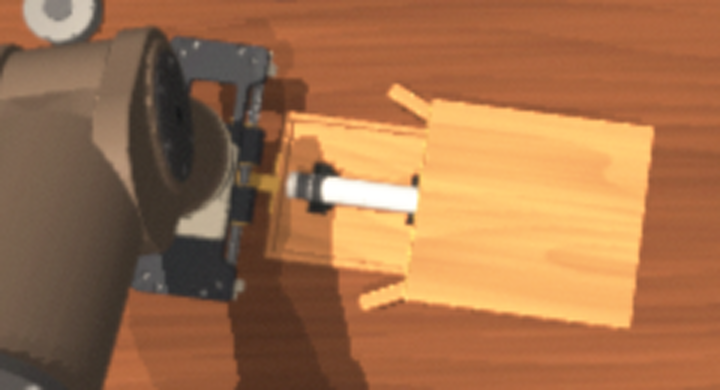

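The tray's back end is in the mouth with no side force, and the mic clears the roof edge at (415,195). I'll go on, watching the force.

```bash
python3 -m pendant '[[[-0.005,0,0],[0,0,0],0.0],[[-0.01,0,0],[0,0,0],0.0],[[-0.01,0,0],[0,0,0],0.0],[[-0.01,0,0],[0,0,0],0.0],[[-0.01,0,0],[0,0,0],0.0],[[-0.005,0,0],[0,0,0],0.0],[[0,0,0],[0,0,0],0.0]]'; python3 -m pendant '[[[-0.005,0,0],[0,0,0],0.0],[[-0.01,0,0],[0,0,0],0.0],[[-0.01,0,0],[0,0,0],0.0],[[-0.01,0,0],[0,0,0],0.0],[[-0.008,0,0],[0,0,0],0.0],[[-0.005,0,0],[0,0,0],0.0],[[0,0,0],[0,0,0],0.0]]';python3 -c "
from h import *
go([.5269,.0792,.026],81.58)
im,d=save('top','top9')
cv2.imwrite('pics/t9.png',cv2.resize(im[180:310,100:340,::-1],None,fx=3,fy=3,interpolation=cv2.INTER_CUBIC))"; python3 m.py top9
```

```text
clock: 18.35
position: [0.538, 0.1495, 0.0261]
ee_rot: [-2.377, -2.054, -0.002]
force: [0.4, 2.4, 6.7]
width: 0.128
clock: 19.23
position: [0.5311, 0.1021, 0.0261]
ee_rot: [-2.377, -2.054, -0.002]
force: [0.4, 3.7, 7.1]
width: 0.126
t 19.23 pos [0.5311 0.1021 0.0261] yaw 81.66 w 0.0115 F [0.4 3.7 7.1]
shift mm [-23.3  -0.8   0.1] turn [ 0.03 -0.05  0.08]
wall -1 21 x mid -0.05636479281549391 yaw dev -9.115436300913185 y 0.008503628804810827 0.0237141112885838
few 1 3
TCP bay 0.000774575118779224 0.05927150101625938
```

View pics/t9.png

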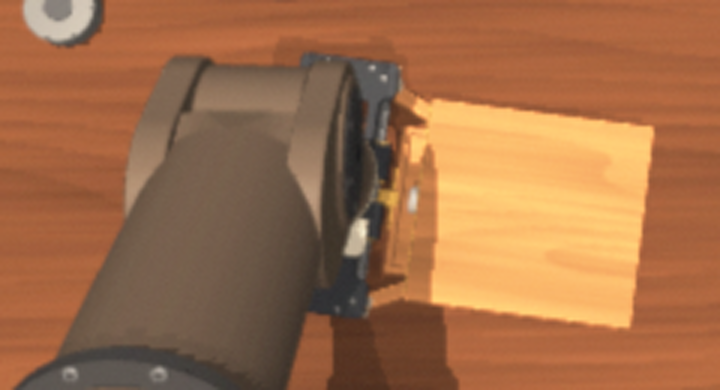

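```bash
python3 -m pendant '[[[-0.005,-0.0003,0],[0,0,0],0.0],[[-0.007,0,0],[0,0,0],0.0],[[-0.005,0,0],[0,0,0],0.0],[[-0.003,0,0],[0,0,0],0.0],[[0,0,0],[0,0,0],0.0],[[0,0,0],[0,0,0],0.0]]'; for i in 1; do python3 -m pendant '[[[-0.002,0,0],[0,0,0],0.0],[[0,0,0],[0,0,0],0.0]]'; done; python3 m.py top9 | tail -1
```

```text
clock: 20.02
position: [0.528, 0.0829, 0.0261]
ee_rot: [-2.376, -2.055, -0.002]
force: [0.8, 4.1, 7.5]
width: 0.128
clock: 20.27
position: [0.5277, 0.0813, 0.0261]
ee_rot: [-2.376, -2.055, -0.003]
force: [1.2, 5.6, 6.8]
width: 0.131
TCP bay 0.0004921199178403455 0.03820575944886858
```

```bash
python3 -m pendant '[[[-0.001,0,0],[0,0,0],0.0],[[-0.001,0,0],[0,0,0],0.0],[[0,0,0],[0,0,0],0.0]]'; python3 -m pendant '[[[-0.001,0,0],[0,0,0],0.0],[[0,0,0],[0,0,0],0.0],[[0,0,0],[0,0,0],0.0]]'; python3 m.py top9 | tail -1
```

```text
clock: 20.65
position: [0.5274, 0.0795, 0.0261]
ee_rot: [-2.375, -2.055, -0.003]
force: [0.6, 6.8, 6.9]
width: 0.127
clock: 21.02
position: [0.5273, 0.0786, 0.0261]
ee_rot: [-2.375, -2.055, -0.003]
force: [0.9, 7.4, 6.3]
width: 0.137
TCP bay 0.0005260706550384749 0.03546373859406615
```

```bash
python3 -m pendant '[[[-0.001,0,0],[0,0,0],0.0],[[0,0,0],[0,0,0],0.0],[[0,0,0],[0,0,0],0.0]]'|grep -E 'pos|force'; python3 -m pendant '[[[-0.001,0,0],[0,0,0],0.0],[[0,0,0],[0,0,0],0.0],[[0,0,0],[0,0,0],0.0]]'|grep -E 'pos|force'; python3 m.py top9 | tail -1
python3 -c "
from h import *
im,d=save('scene','s10')
cv2.imwrite('pics/s10c.png',cv2.resize(im[120:260,190:400,::-1],None,fx=3.5,fy=3.5,interpolation=cv2.INTER_CUBIC))"
```

```text
position: [0.5272, 0.078, 0.0261]
force: [1.5, 7.7, 6.1]
position: [0.5275, 0.0779, 0.0261]
force: [2.8, 10.7, 4.8]
TCP bay 0.0008262308707112029 0.03478386805906251
```

View pics/s10c.png

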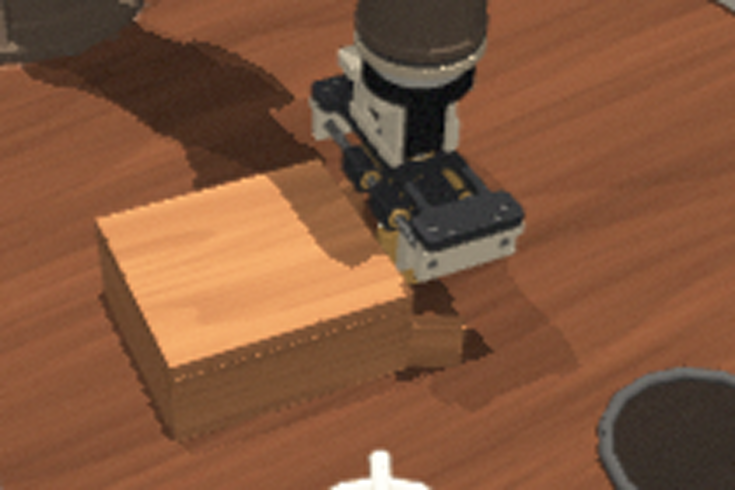

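The last 1 mm step moved the tool only 0.1 mm and the force rose to 10.7 N, so it is at the stop. One more small push, then release and check.

```bash
python3 -m pendant '[[[-0.002,0,0],[0,0,0],0.0],[[0,0,0],[0,0,0],0.0],[[0,0,0],[0,0,0],0.0]]'|grep -E 'pos|force';  python3 m.py top9 | tail -1
python3 -m pendant '[[[0,0,0],[0,0,0],0.014],[[0,0,0],[0,0,0],0.02],[[0,0,0],[0,0,0],0.03],[[0,0,0],[0,0,0],0.045],[[0,0,0],[0,0,0],0.045]]' |grep -E 'pos|force|width'
python3 -m pendant '[[[0,0,-0.015],[0,0,0],0.045],[[0,0,-0.03],[0,0,0],0.045],[[0,0,-0.04],[0,0,0],0.045],[[0,0,-0.04],[0,0,0],0.045],[[0.05,0,-0.02],[0,0,0],0.045],[[0.06,0,0],[0,0,0],0.045],[[0.06,0,0],[0,0,0],0.045],[[0.06,0,0],[0,0,0],0.045],[[0.06,0,0],[0,0,0],0.045],[[0.03,0,0],[0,0,0],0.045]]' |grep -E 'pos|force|width'
python3 -m pendant '[[[0.03,0,0],[0,0,0],0.045],[[0,0,0],[0,0,0],0.045],[[0,0,0],[0,0,0],0.045]]' |grep -E 'pos|force|width'
python3 -c "
from h import *
im,d=save('top','top11')
cv2.imwrite('pics/t11.png',cv2.resize(im[190:310,180:340,::-1],None,fx=4,fy=4,interpolation=cv2.INTER_CUBIC))
im,d=save('scene','s11')
save('wrist','w11')"
```

```text
position: [0.5281, 0.0776, 0.0263]
force: [4.8, 15.7, 3.5]
TCP bay 0.0014402206613673267 0.034547800283289645
position: [0.526, 0.0727, 0.0256]
force: [0.2, 0.3, -0.2]
width: 0.472
position: [0.5715, 0.3939, 0.1714]
force: [0.7, -0.0, -0.2]
width: 0.491
position: [0.5771, 0.4181, 0.1713]
force: [-0.2, -1.1, 0.7]
width: 0.488
```

View pics/t11.png

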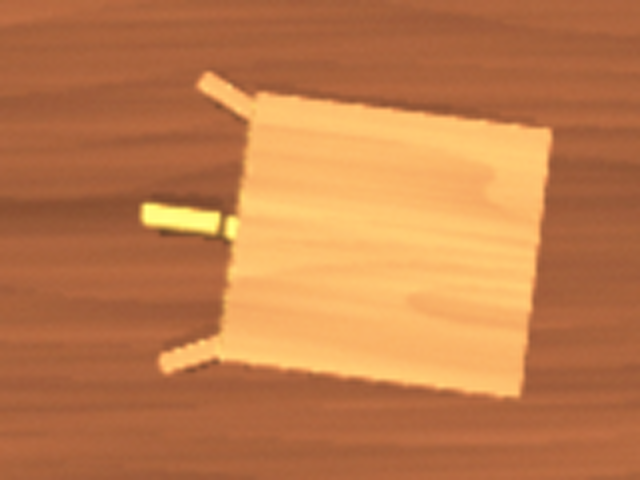

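View pics/s11.png

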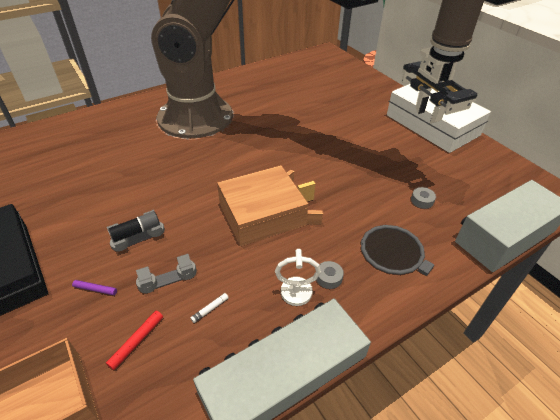

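View pics/w11.png

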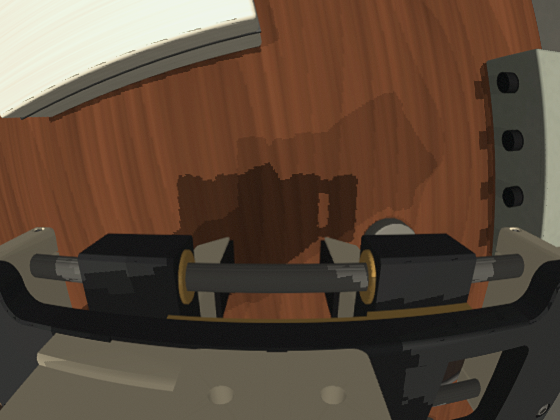

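```bash
python3 -c "
from m import *
P=cloud('top',np.load('pics/top11.npy')); q=P[225:275,205:245].reshape(-1,3); b=np.c_[(q[:,:2]-M)@n,(q[:,:2]-M)@a,q[:,2]]
k=b[(b[:,2]>.052)&(b[:,2]<.068)&(abs(b[:,0])<.03)&(b[:,1]>.003)]
print(len(k),k.mean(0),k.min(0),k.max(0)); print(cv2.minAreaRect(k[:,:2].astype(np.float32)), np.degrees(-np.polyfit(k[:,1],k[:,0],1)[0]))
P2=cloud('scene',np.load('pics/s11.npy'));q=P2[170:210,290:325].reshape(-1,3); b=np.c_[(q[:,:2]-M)@n,(q[:,:2]-M)@a,q[:,2]]
k=b[(b[:,2]>.045)&(b[:,2]<.07)&(abs(b[:,0])<.03)&(b[:,1]>.005)]; print('scene',len(k),k.min(0),k.max(0))
go([.5269,.0792,.026],81.58)
"
```

```text
100 [0.00021586 0.03398172 0.0602578 ] [-0.00572204  0.01216314  0.05439586] [0.00653874 0.05626728 0.06486202]
((0.00032545672729611397, 0.03422647714614868), (0.012230746448040009, 0.04404415190219879), 0.5211318731307983) -0.8183169439806133
scene 127 [-0.00477724  0.0102641   0.04505479] [0.00971323 0.05547973 0.06296246]
t 24.6 pos [0.5773 0.4177 0.1714] yaw 81.55 w 0.045 F [0.6 0.2 0.3]
shift mm [-3.422e+02 -2.000e-01  1.454e+02] turn [ 0.03  0.01 -0.03]
```

The pull stands at y = +34 mm in the bay frame against 35 mm, yaw within measurement noise, so the tray is home. I'll tilt the wrist camera and look into the mouth to check the mic.

```bash
python3 -m pendant '[[[-0.05,0,0],[0,0,0],0.045],[[-0.05,0,0],[0,0,0],0.045],[[0,0,0],[0,-10,0],0.045],[[0,0,0],[0,-10,0],0.045],[[0,0,0],[0,-10,0],0.045],[[0,0,0],[0,-10,0],0.045],[[0,0,0],[0,0,0],0.045],[[0,0,0],[0,0,0],0.045],[[0,0,0],[0,0,0],0.045]]' 
python3 -c "
from h import *
im,d=save('wrist','w12'); np.save('pics/w12P.npy',wcloud(d)); print(arm.observe()['joints'])"
```

```text
clock: 25.72
position: [0.5635, 0.3186, 0.1733]
ee_rot: [1.968, 1.694, -0.71]
force: [0.7, -0.5, 0.6]
width: 0.49
[-1.07948631  0.91748401  0.57880359  1.17058028  0.04777584  1.64146149
 -0.7419695 ]
```

View pics/w12.png

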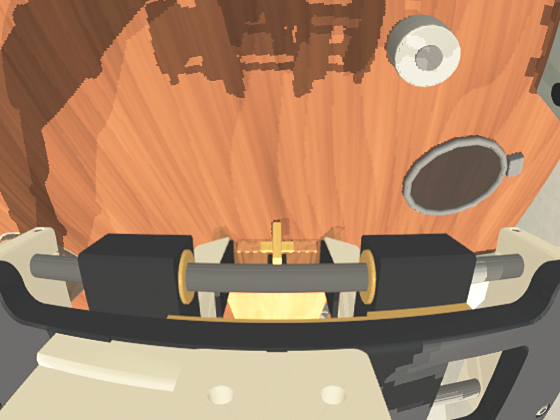

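```bash
python3 -c "
import cv2
im=cv2.imread('pics/w12.png'); cv2.imwrite('pics/w12c.png',cv2.resize(im[205:325,200:360],None,fx=5,fy=5,interpolation=cv2.INTER_CUBIC)[::-1,::-1])"
```

```text
(no output)
```

View pics/w12c.png

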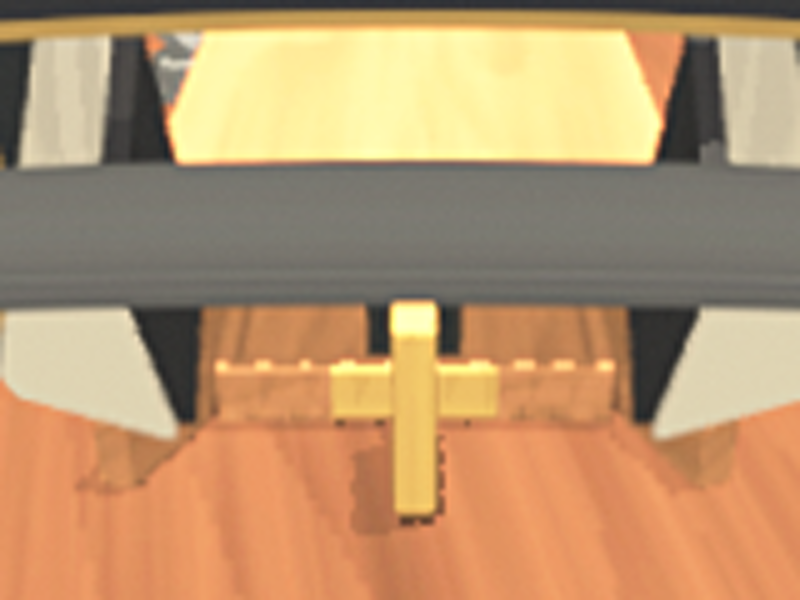

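The crop, turned upright, shows the tray front square in the mouth and a cradle behind the fin, but the mic is hidden by the fin and the gripper bar. I'll take one look from lower and to the side.

```bash
python3 -m pendant '[[[0.02,0.015,0],[0,-5,0],0.045],[[0.02,0.015,0],[0,-6,0],0.045],[[0.01,0.01,0],[0,0,0],0.045],[[0,0,0],[0,0,0],0.045],[[0,0,0],[0,0,0],0.045]]' 
python3 -c "
from h import *
im,d=save('wrist','w13'); np.save('pics/w13P.npy',wcloud(d))
cv2.imwrite('pics/w13c.png',cv2.resize(im[180:290,200:360,::-1],None,fx=5,fy=5,interpolation=cv2.INTER_CUBIC)[::-1,::-1])"
```

```text
clock: 26.4
position: [0.6076, 0.3493, 0.138]
ee_rot: [1.833, 1.58, -0.87]
force: [0.9, -0.1, 1.2]
width: 0.49
```

View pics/w13c.png

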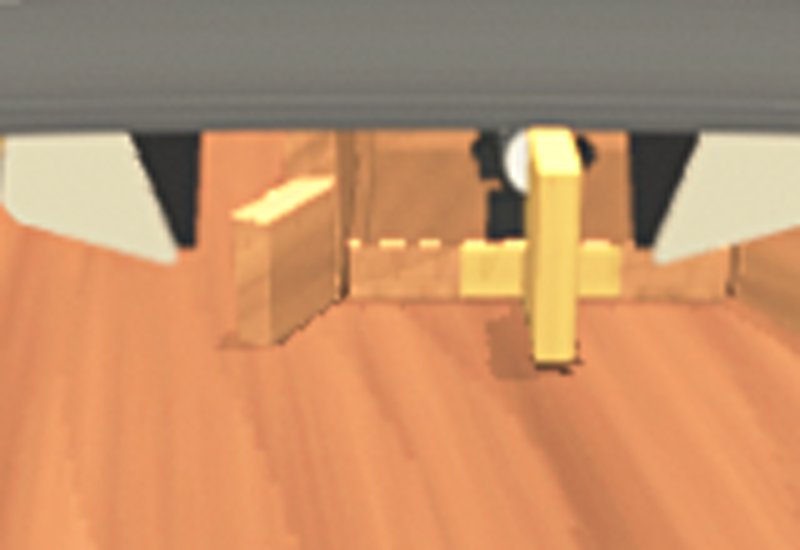

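The crop shows the mic's round end resting in the front V cradle at (515,165), and the tray front flush in the mouth. The robot is clear of everything, so I'm handing in.

```bash
python3 -m pendant '[[[0,0,0],[0,0,0],0.045],[[0,0,0],[0,0,0],0.045]]' | head -1; python3 -c "
from cell import arm
print(arm.sign_off())"
```

```text
clock: 26.7
the job is handed in; nothing more can be done
None
```

I laid the pencil microphone in the tray's two V cradles and let go. I then slid the tray by its pull into the covered bay, up against the stop, released it, and handed the job in at 26.7 s.

- **Tray home:** at the end the push force rose to about 16 N while the tool stopped moving. The top camera then put the pull at y = +34 mm from the mouth (35 expected, within calibration), and sideways it was within 0.5 mm of the middle. A rough fit along the short fin gave a yaw of −0.8°, while its outline gave 0.5°; the front looks square in the mouth.
- **Microphone:** the last wrist picture, looking into the mouth, shows its round end lying in the front cradle. The roof hides the rear cradle, so I could not see the other end once the tray was home. Both cradles held it when it was set down.
- **Seating check that disagreed:** a slope fit along the microphone just after placing gave an implausible tilt. I put that down to stray points, because the measured top height (51 mm) and the pictures agreed with it being level.
- **Other things:** none were touched, and in the scene picture taken after the release they stand where they did at the start.

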